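Close the bench caliper on a turned spacer and record it

TASK

Measure the brass spacer that stands between the jaws of the bench caliper: slide the carriage by its black lug until the jaws close on the spacer and push the spring anvil in so that its yellow pointer stands within the green band. Then press the blue data plunger fully down to its stop and let it come up again. Leave the spacer standing upright, clamped at that force, and do not disturb the bottle, the canister or the roll of tape.

Things in the scene. Friction and masses are not known exactly. Their poses are not given: they have to be found in the camera images.
- gauge: Fixed grey bench caliper, base 150 (x) x 350 (y) x 14 mm. Origin 10 mm to +y of the base's centre, at its underside; z up. In its frame: measuring table top at z=20 mm, x -60..15, y -60..110; scale beam along y at x=52, z 34..46; spring anvil at the table's -y end, carriage on the beam to +y. Only the lug and the spacer rise above z=64 mm.
- spacer: Loose turned brass spacer standing on the measuring table between the jaws; diameter 44 mm from 0 to 40 mm height, then a neck of diameter 28 mm to the top at 62 mm. About 0.25 kg. Origin at the centre of its underside, z along its axis, up. The carriage's jaw pushes it along the table to the anvil.
- carriage (a joint): Position of the sliding carriage in m: 0 fully open, grows to at most 0.135 as it moves to the gauge's -y, closing the jaws. Jaw opening (jaw face to the unpressed anvil face) = 0.150 - value. Slides with a steady drag of about 5 N and stays where it is left.
- lug_top (a point): Centre of the top of the carriage's upright black lug, the grip for sliding it. The lug is 24 (x of the gauge) x 20 mm (y of the gauge), its sides free for the upper 50 mm below this point; the top is 115 mm above the worktop. Axes parallel to the gauge's.
- jaw_face (a point): Centre of the carriage's flat steel jaw face, which looks to the gauge's -y and is 44 mm wide (x) by 34 mm high, 40 mm above the worktop. Axes parallel to the gauge's. It lies 26 mm to -y and 74 mm to -x of the lug's centre.
- anvil_face (a point): Centre of the spring anvil's flat steel face, 34 x 34 mm, looking to the gauge's +y, 40 mm above the worktop; it moves with the anvil. Axes parallel to the gauge's.
- anvil (a joint): How far the spring anvil is pushed in (to the gauge's -y), in m: 0 at rest, 0.012 at its stop. The spring gives 0.5 N at 0, 3.5 N at 0.012. The anvil's yellow pointer moves over the white strip on the housing; it stands in the green band from 0.0025 to 0.0105 (best 0.006), then comes a red band.
- anvil_housing (a point): Centre of the top of the fixed grey anvil housing (50 mm in x, 40 mm in y) that bears the pointer's strip, 54 mm above the worktop.
- plunger (a joint): How far the blue data plunger is pressed, in m: 0 up, 0.010 at its stop; a spring returns it. Fully down takes about 7 N.
- plunger_top (a point): Centre of the top of the blue round data plunger, diameter 26 mm, on the gauge's base beyond the anvil housing; it is pressed straight down.
- bottle: White bottle with blue cap, diameter 56, 118 mm high, bystander on the left. Origin under its centre.
- canister: White canister with black lid, diameter 41, 53 mm high, bystander on the left. Origin under its centre.
- tape: Roll of black tape, diameter 53, 19 mm high, bystander on the right. Origin under its centre.
Mind the look-alikes: they are no part of the job. Several things have the shape of the spacer; the one meant has the colours described above.

How it is judged:
By the outcome, as a careful person would: the job done as asked, in the order asked, and still so for the second after the job is handed in, with the robot touching nothing.
It also fails if it takes over 42 s, if anything falls off the work surface, if the arm or the gripper's body presses on something with over 40 N, if the wrist force passes 120 N, or if a joint passes its speed limit or range.

ROBOT

A 6-joint arm with a two-finger parallel gripper is mounted at the origin on a cart in front of the work surface, level with it; the furniture and walls round the work are solid. World frame = base frame: x ahead of the robot, y to its left, z up, the work surface at z = 0. Lengths are in mm, angles in rad, forces in N, time in s.
With the tool pointing down it reaches from about 350 to 725 mm from the base axis. Payload 4.3 kg.
Tool frame: the origin (TCP) lies where the fingers leave the gripper's body, on its centre line; the fingertips stand 73 mm ahead of it and the grasp point (between the pads) lies 54 mm ahead of it; z points along the fingers, y is the line along which they close (so a half turn about z gives the same grasp; the last joint's range is limited). The gripper opens to 85 mm and grips with 20 to 120 N. Pads are 22 mm wide; open, the fingers measure 114 mm over their backs; the gripper's body (76 mm by 85 mm) begins 54 mm behind the grasp point. The pads swing forward as they close: fully open they stand 13 mm farther back than shut.
Start: joints at [-1.39, 0.377, 0.081, 1.274, 0, 1.46], TCP at [164.872, -550.887, 303.929] pointing down, gripper open.
Joint ranges: [-2.72, 2.72], [-0.84, 1.66], [-1.02, 1.22], [-1.77, 2.12], [-1.37, 1.28], [-3.14, 3.14]. Speed limits (rad/s): [2.57, 2.57, 3.14, 3.14, 3.14, 3.14].

INTERFACE

Orientations are given as a unit quaternion [x, y, z, w].
In Python, from workcell import robot gives the robot as it stands.
- The arm moves only by the tool drive_tool, never from a script. Its argument "deltas" is a list of rows, each an object with "translation": the shift along the tool's x, y, z in cm, a list of three; "rot": the turn, a rotation vector about the tool's x, y, z in rad, a list of three; "gripper": the finger opening in cm, from 0 to 8.54. A call has 1 to 20 rows; each row is the pose to reach, as a shift and turn from the pose commanded when the call began, along the tool's axes at that moment; what a row does not reach only later rows make up. A row lasts 1/10 s, in which the tool goes at most 50 mm and 8.59 degrees, less where a joint would pass 70% of its speed; a pose out of reach is approached as far as the arm can. A call with a gripper value outside its range is refused whole. The fingers move at their own pace and stop on an object; "force" is the grip in N (left out, the last holds). Time passes only in rows, so rows that repeat a pose let the fingers close. It gives the time, the measured TCP pose, the force, the opening and the grip force at its end, in the units of the state.
- robot.get_state(): the state, without advancing time (a new reading comes with each control period).
- robot.grab_frame(name): name is "side" or "top"; returns the picture (384x512x3 uint8, blue, green, red); there is no depth.
- robot.camera_params(name): a dict with "vertical_fov" (degrees; the focal length in pixels is half the picture's height over the tangent of half this angle, whatever the lens; pixels are square), "cx", "cy" (the principal point, pixels), "k1" (the pictures are not rectified: a ray, as slopes to the right and down, at radius r is drawn at 1 + k1 r^2 times it, then the intrinsics apply), "world_from_camera" (4x4, takes a point from camera to world coordinates). Camera axes: x right, y down, z forward; pixel columns grow to the right and rows downward; lengths in mm; the calibration is good to about 2 mm. A picture is of the moment at which its call begins. camera_params takes no time and is no camera call.
- robot.job_done(): hands the job in; it is judged then, once.
The state is a dict: "t": time; "joint_pos": joint angles; "dq": joint speeds; "joint_efforts": joint torques, N m; "tool_pos": TCP position; "eef_rot": TCP orientation; "force": force on the tool from outside, world axes, zero at the start; "moment": the same for the moment, N m; "width": finger opening in mm; "gripper_force": force on a finger pad.
Only numpy, scipy, OpenCV 4.12 (cv2) and the standard library are available. Lean on these libraries where they do the work, as an engineer would, in place of code of your own. Each camera call takes 0.05 s, during which the arm holds its last target. There are 200 camera calls.

## Working session

There is one attempt and no reset: what is moved stays moved. The work goes in short steps, Python scripts to look and compute and a tool call to move; the robot and the scene stay as the last step left them, time stands still between calls to the robot, and variables do not carry over. Pictures are saved under pics/ and viewed, at most 10 in all, crops included, and the job is handed in when it is done.

Besides the shell and the picture viewer there is one more tool, called after "Call:" as name(argument=value, ...), one argument or row to a line, values as JSON. drive_tool: Moves the arm, as the interface text tells. Its arguments: {"type":"object","properties":{"deltas":{"type":"array"},"force":{"type":"number"}},"required":["deltas"]}

```bash
mkdir -p pics; cat > h.py <<'E'
import numpy as np,cv2
from workcell import robot
def ray(n,u,v):
    p=robot.camera_params(n);f=192/np.tan(np.radians(p['vertical_fov']/2))
    d=np.array([(u-p['cx'])/f,(v-p['cy'])/f]);s=d.copy()
    for _ in range(30): s=d/(1+p['k1']*(s@s))
    M=np.array(p['world_from_camera']);return M[:3,3],M[:3,:3]@np.r_[s,1]
def onz(n,u,v,z):
    o,d=ray(n,u,v);return o+d*(z-o[2])/d[2]
def px(n,P):
    p=robot.camera_params(n);f=192/np.tan(np.radians(p['vertical_fov']/2))
    c=np.linalg.inv(np.array(p['world_from_camera']))@np.r_[P,1];s=c[:2]/c[2];s=s*(1+p['k1']*(s@s))
    return np.array([p['cx'],p['cy']])+f*s
E
python3 - <<'E'
from h import *
a=robot.grab_frame('top');b=robot.grab_frame('side')
cv2.imwrite('pics/top0.png',a);cv2.imwrite('pics/side0.png',b)
cv2.imwrite('pics/t.png',cv2.resize(a,(800,600)));cv2.imwrite('pics/s.png',cv2.resize(b,(800,600)))
for n in('top','side'):print(n,robot.camera_params(n))
print(robot.get_state())
E
```

```text
top {'vertical_fov': 46.21458039174485, 'cx': 256.86090909759895, 'cy': 189.7608662705164, 'k1': -0.015153185865470714, 'world_from_camera': array([[-1.06441096e-02, -9.97726427e-01,  6.65483316e-02,
         4.02610426e+02],
       [-9.99925255e-01,  1.02199497e-02, -6.71091374e-03,
         1.52333086e+01],
       [ 6.01553538e-03, -6.66147892e-02, -9.97760634e-01,
         1.42449442e+03],
       [ 0.00000000e+00,  0.00000000e+00,  0.00000000e+00,
         1.00000000e+00]])}
side {'vertical_fov': 54.9956711700423, 'cx': 259.7451364439083, 'cy': 194.0145215003503, 'k1': -0.021786129746006164, 'world_from_camera': array([[-9.94187272e-01, -4.98268220e-02,  9.54408558e-02,
         4.11378601e+02],
       [-1.07656852e-01,  4.70717869e-01, -8.75690979e-01,
         9.18236144e+02],
       [-1.29281772e-03, -8.80875687e-01, -4.73345913e-01,
         5.63708374e+02],
       [ 0.00000000e+00,  0.00000000e+00,  0.00000000e+00,
         1.00000000e+00]])}
{'t': 0.1, 'joint_pos': array([-1.39028645e+00,  3.78017509e-01,  7.97833399e-02,  1.27438637e+00,
        1.76629311e-08,  1.46050675e+00]), 'dq': array([ 0.00198263, -0.0006689 ,  0.00339753, -0.0006936 ,  0.00184481,
        0.00041243]), 'joint_efforts': array([ 2.06418488e-03, -4.64695716e+01,  2.70581263e+01,  1.20213945e-02,
       -1.78992582e-04, -1.00496115e-05]), 'tool_pos': array([ 164.7949285 , -550.41902499,  303.04770505]), 'eef_rot': array([ 9.89447658e-01,  1.44887891e-01, -3.20088518e-05, -9.11546405e-04]), 'force': array([ 0.60286118,  0.41034085, -0.21756795]), 'moment': array([ 0.01248076, -0.00058088,  0.00928206]), 'gripper_force': 0.0, 'width': 85.28917795079346}
```

View pics/t.png

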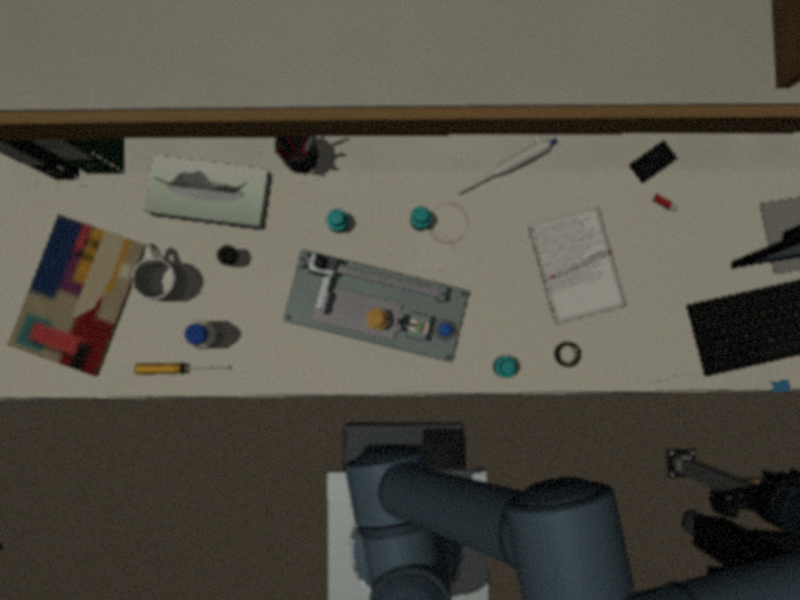

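View pics/s.png

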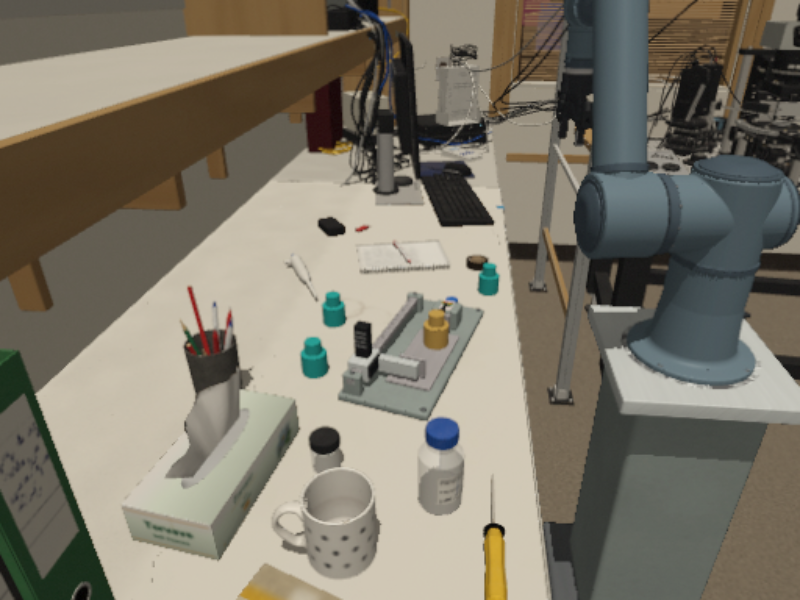

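The top view shows the gauge lying between about (290,250) and (470,360) in the 800 px view. The brass spacer is at (378,318), the black lug at about (320,262) and the blue plunger at (446,328). Spacer candidates: brass (378,318) and teal look-alikes at (338,220), (421,217) and (506,366). I choose the brass one. Blue candidates are the plunger (446,328) and the bottle cap (197,334). Next I check the choice in a close crop.

```bash
python3 - <<'E'
from h import *
a=cv2.imread('pics/top0.png');b=cv2.imread('pics/side0.png')
ca=cv2.resize(a[150:240,175:310],None,fx=5.9,fy=5.9,interpolation=cv2.INTER_CUBIC)[:300*2]
cb=cv2.resize(b[180:270,210:315],None,fx=5.7,fy=5.7,interpolation=cv2.INTER_CUBIC)
ca=cv2.resize(ca,(450,300));cb=cv2.resize(cb,(350,300))
cv2.imwrite('pics/crop.png',np.clip(np.hstack([cv2.resize(a[155:235,178:304],(800,508),interpolation=cv2.INTER_CUBIC)])*1.5,0,255).astype(np.uint8))
cv2.imwrite('pics/crops.png',cv2.resize(b[180:270,205:325],(800,600),interpolation=cv2.INTER_CUBIC))
def blobs(n,img,lo,hi,box):
    x0,y0,x1,y1=box
    m=cv2.inRange(cv2.cvtColor(img,cv2.COLOR_BGR2HSV),lo,hi)
    k=np.zeros_like(m);k[y0:y1,x0:x1]=m[y0:y1,x0:x1]
    N,L,S,C=cv2.connectedComponentsWithStats(k)
    return [(C[i].round(1),S[i]) for i in range(1,N) if S[i][4]>8]
for nm,lo,hi in(('blue',(105,90,40),(130,255,255)),('brass',(12,90,60),(28,255,255)),('green',(40,60,40),(80,255,255)),('black',(0,0,0),(180,255,45))):
    print(nm,'top',blobs('top',a,lo,hi,(175,150,310,240)));print(nm,'side',blobs('side',b,lo,hi,(205,180,325,275)))
E
```

```text
blue top [(array([284.9, 210.5]), array([281, 207,   9,   8,  58], dtype=int32))]
blue side [(array([289.2, 190.8]), array([286, 190,   7,   3,  13], dtype=int32)), (array([282.5, 271.4]), array([273, 268,  20,   7, 120], dtype=int32))]
brass top [(array([240.9, 203.7]), array([234, 197,  15,  14, 159], dtype=int32))]
brass side [(array([278.7, 211. ]), array([271, 198,  17,  26, 347], dtype=int32))]
green top [(array([268.8, 208.5]), array([268, 206,   3,   6,  13], dtype=int32))]
green side []
black top [(array([205.8, 167.1]), array([202, 163,   9,   9,  56], dtype=int32)), (array([216.5, 168.4]), array([214, 167,   7,   5,  14], dtype=int32)), (array([212.1, 186.6]), array([209, 175,   9,  25,  61], dtype=int32)), (array([249.2, 203.3]), array([248, 202,   3,   4,   9], dtype=int32)), (array([258.1, 205.9]), array([255, 202,   6,   9,  27], dtype=int32)), (array([275.7, 208.9]), array([273, 203,   5,  14,  23], dtype=int32))]
black side [(array([232.8, 217.1]), array([227, 206,  11,  23, 143], dtype=int32)), (array([238.7, 234.6]), array([236, 227,   7,  15,  51], dtype=int32))]
```

View pics/crop.png

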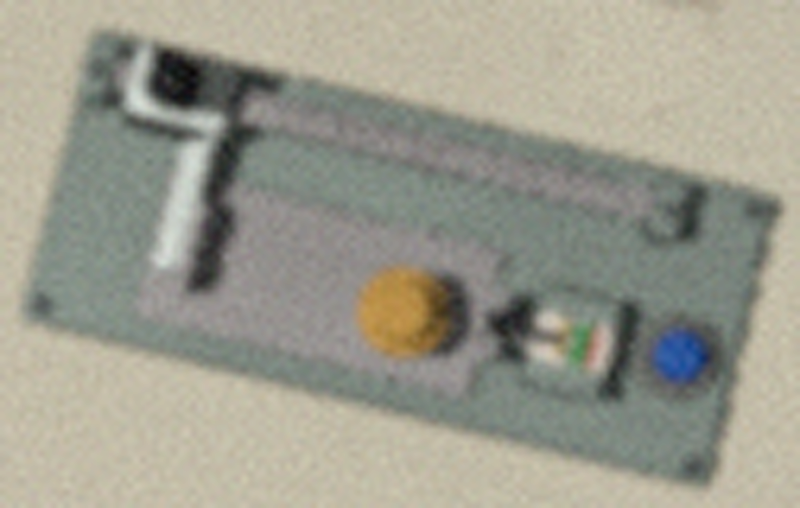

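View pics/crops.png

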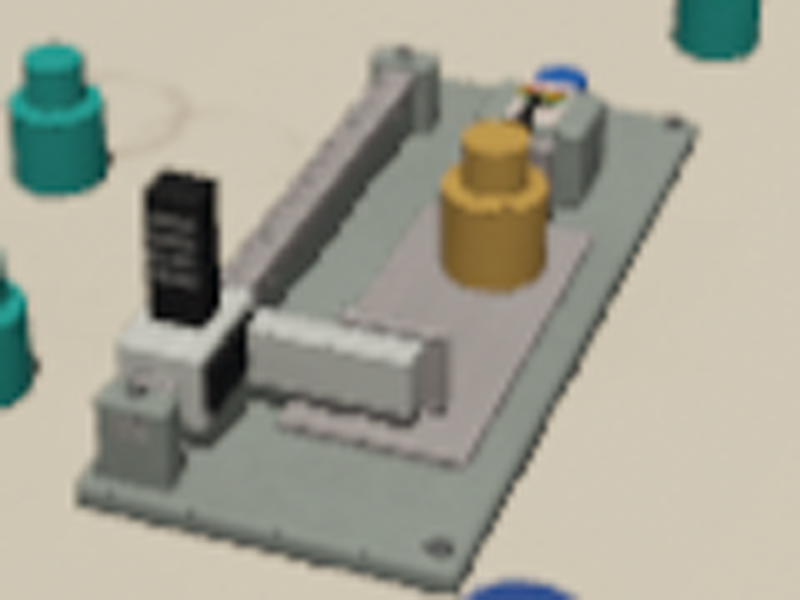

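The crops confirm it. The brass spacer (neck on top, standing on the table) is at crop (403,312), the black lug at (178,75) at the far end, and the pointer strip with its green band at (582,343). The plunger is at (682,354). The side view shows the spacer near the anvil and the jaw open.

```bash
cat >> h.py <<'E'
def gauge():
    a=cv2.imread('pics/top0.png')
    return a
E
python3 - <<'E'
from h import *
C=np.array([(98,30),(780,200),(708,485),(25,320)])/6.349+[178,155]
W=np.array([onz('top',u,v,14)[:2] for u,v in C])
print(W.round(1))
e=lambda i,j:W[i]-W[j]
print('len',[np.linalg.norm(e(i,j)).round(1) for i,j in((0,1),(3,2),(0,3),(1,2))])
d=(e(0,1)+e(3,2));yh=d/np.linalg.norm(d);yaw=np.arctan2(-yh[0],yh[1]);xh=np.array([np.cos(yaw),np.sin(yaw)])
ctr=W.mean(0);g=ctr+10*yh
print('yaw',np.degrees(yaw),'origin',g)
G=lambda P:(np.array([(P[:2]-g)@xh,(P[:2]-g)@yh])).round(1)
lt=onz('top',205.8,167.1,115);print('lug top',lt,G(lt))
# side lug top center: crop (183,178)
def tri(a,b):
    o1,d1=ray('top',*a);o2,d2=ray('side',*b)
    A=np.c_[d1,-d2];s=np.linalg.lstsq(A,o2-o1,rcond=None)[0];p=o1+s[0]*d1;q=o2+s[1]*d2
    return (p+q)/2,np.linalg.norm(p-q)
s=np.array((182,180))/np.array([800/120,600/90])+[205,180]
P,r=tri((205.8,167.1),s);print('lug tri',P,r,G(P))
q=np.array((496,138))/6.667+[205,180]
P,r=tri((241.3,203.9),q);print('spacer tri',P,r,G(P)); P=onz('side',*q,82);print('spacer side',G(P))
P=onz('top',284.9,210.5,40);print('plunger z40',P,G(P),G(onz('top',284.9,210.5,30)))
q=np.array((560,80))/6.667+[205,180]
P,r=tri((284.9,210.5),q);print('plunger tri',P,r,G(P))
h=np.array((572,341))/6.349+[178,155];P=onz('top',*h,54);print('housing',P,G(P))
t=np.array([0.958,.287]);print(robot.get_state()['tool_pos'])
E
```

```text
[[ 593.7  204.8]
 [ 505.5 -132.7]
 [ 365.3  -94.9]
 [ 450.   241. ]]
len [np.float64(348.8), np.float64(346.4), np.float64(148.2), np.float64(145.3)]
yaw -14.394855669672154 origin [481.11361273  64.21831225]
lug top [557.91131912 155.07535259 115.        ] [ 51.8 107.1]
lug tri [559.94624435 155.63580501 111.78278153] 3.3068505041146494 [ 53.6 108.1]
spacer tri [451.52176885  53.19849425  78.71301495] 2.1024304004297427 [-25.9 -18. ]
spacer side [-26.6 -12.2]
plunger z40 [430.14446407 -79.63444752  40.        ] [ -13.6 -152. ] [ -13.2 -152.6]
plunger tri [430.28920771 -79.89151452  36.24071758] 0.13994013380283266 [ -13.4 -152.2]
housing [435.8549084  -27.56422492  54.        ] [ -21.  -100.2]
[ 164.7949285  -550.41902499  303.04770505]
```

Call:
drive_tool(
  deltas=[
    {"translation": [57.9, -56.4, 7.4], "rot": [0, 0, -2.6], "gripper": 8.5},
    {"translation": [57.9, -56.4, 7.4], "rot": [0, 0, -2.6], "gripper": 8.5},
    {"translation": [57.9, -56.4, 7.4], "rot": [0, 0, -2.6], "gripper": 8.5},
    {"translation": [57.9, -56.4, 7.4], "rot": [0, 0, -2.6], "gripper": 8.5},
    {"translation": [57.9, -56.4, 7.4], "rot": [0, 0, -2.6], "gripper": 8.5},
    {"translation": [57.9, -56.4, 7.4], "rot": [0, 0, -2.6], "gripper": 8.5},
    {"translation": [57.9, -56.4, 7.4], "rot": [0, 0, -2.6], "gripper": 8.5},
    {"translation": [57.9, -56.4, 7.4], "rot": [0, 0, -2.6], "gripper": 8.5},
    {"translation": [57.9, -56.4, 7.4], "rot": [0, 0, -2.6], "gripper": 8.5},
    {"translation": [57.9, -56.4, 7.4], "rot": [0, 0, -2.6], "gripper": 8.5},
    {"translation": [57.9, -56.4, 7.4], "rot": [0, 0, -2.6], "gripper": 8.5},
    {"translation": [57.9, -56.4, 7.4], "rot": [0, 0, -2.6], "gripper": 8.5},
    {"translation": [57.9, -56.4, 7.4], "rot": [0, 0, -2.6], "gripper": 8.5},
    {"translation": [57.9, -56.4, 7.4], "rot": [0, 0, -2.6], "gripper": 8.5},
    {"translation": [57.9, -56.4, 7.4], "rot": [0, 0, -2.6], "gripper": 8.5},
    {"translation": [57.9, -56.4, 7.4], "rot": [0, 0, -2.6], "gripper": 8.5},
    {"translation": [57.9, -56.4, 7.4], "rot": [0, 0, -2.6], "gripper": 8.5},
    {"translation": [57.9, -56.4, 7.4], "rot": [0, 0, -2.6], "gripper": 8.5},
    {"translation": [57.9, -56.4, 7.4], "rot": [0, 0, -2.6], "gripper": 8.5},
    {"translation": [57.9, -56.4, 7.4], "rot": [0, 0, -2.6], "gripper": 8.5},
  ],
)

```text
t: 2.1
tool_pos: [557.5, 155.3, 229.5]
eef_rot: [0.126, 0.992, -0.0, -0.0]
force: [-0.5, -0.6, -0.1]
width: 84.6
gripper_force: 0.0
```

Call:
drive_tool(
  deltas=[
    {"translation": [0, 0, 3], "rot": [0, 0, 0], "gripper": 6},
    {"translation": [0, 0, 6], "rot": [0, 0, 0], "gripper": 6},
    {"translation": [0, 0, 8.2], "rot": [0, 0, 0], "gripper": 5},
    {"translation": [0, 0, 8.2], "rot": [0, 0, 0], "gripper": 4},
    {"translation": [0, 0, 8.2], "rot": [0, 0, 0], "gripper": 1.5},
    {"translation": [0, 0, 8.2], "rot": [0, 0, 0], "gripper": 1.5},
    {"translation": [0, 0, 8.2], "rot": [0, 0, 0], "gripper": 1.5},
    {"translation": [0, 0, 8.2], "rot": [0, 0, 0], "gripper": 1.5},
    {"translation": [0, 0, 8.2], "rot": [0, 0, 0], "gripper": 1.5},
    {"translation": [0, 0, 8.2], "rot": [0, 0, 0], "gripper": 1.5},
  ],
  force=30,
)

```text
t: 3.1
tool_pos: [557.7, 156.4, 148.7]
eef_rot: [0.125, 0.992, 0.001, -0.0]
force: [-3.1, 4.4, -5.4]
width: 19.7
gripper_force: 32.5
```

```bash
python3 - <<'E'
from h import *
b=robot.grab_frame('side');cv2.imwrite('pics/s1.png',cv2.resize(b[150:270,195:355],(800,600),interpolation=cv2.INTER_CUBIC))
E
```

```text
(no output)
```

View pics/s1.png

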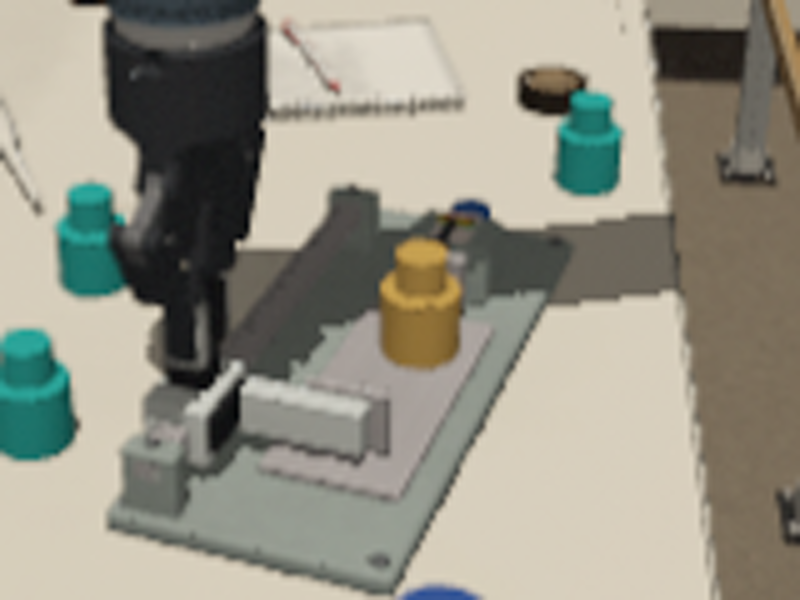

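The lug is held between the fingers at (190,330), 19.7 mm wide. The spacer stands at (420,310), undisturbed. Now I slide toward the gauge's -y, which is tool -y.

Call:
drive_tool(
  deltas=[
    {"translation": [0, -0.5, 0], "rot": [0, 0, 0], "gripper": 1.5},
    {"translation": [0, -1.2, 0], "rot": [0, 0, 0], "gripper": 1.5},
    {"translation": [0, -2, 0], "rot": [0, 0, 0], "gripper": 1.5},
    {"translation": [0, -3, 0], "rot": [0, 0, 0], "gripper": 1.5},
    {"translation": [0, -4, 0], "rot": [0, 0, 0], "gripper": 1.5},
    {"translation": [0, -5, 0], "rot": [0, 0, 0], "gripper": 1.5},
    {"translation": [0, -5.8, 0], "rot": [0, 0, 0], "gripper": 1.5},
    {"translation": [0, -6.4, 0], "rot": [0, 0, 0], "gripper": 1.5},
    {"translation": [0, -6.8, 0], "rot": [0, 0, 0], "gripper": 1.5},
    {"translation": [0, -7, 0], "rot": [0, 0, 0], "gripper": 1.5},
  ],
)

```text
t: 4.15
tool_pos: [540.1, 88.3, 148.7]
eef_rot: [0.125, 0.992, 0.001, -0.0]
force: [-0.7, 5.8, -3.8]
width: 19.5
gripper_force: 32.5
```

Call:
drive_tool(
  deltas=[
    {"translation": [0, -0.3, 0], "rot": [0, 0, 0], "gripper": 1.5},
    {"translation": [0, -0.7, 0], "rot": [0, 0, 0], "gripper": 1.5},
    {"translation": [0, -1.1, 0], "rot": [0, 0, 0], "gripper": 1.5},
    {"translation": [0, -1.5, 0], "rot": [0, 0, 0], "gripper": 1.5},
    {"translation": [0, -1.9, 0], "rot": [0, 0, 0], "gripper": 1.5},
    {"translation": [0, -2.3, 0], "rot": [0, 0, 0], "gripper": 1.5},
    {"translation": [0, -2.7, 0], "rot": [0, 0, 0], "gripper": 1.5},
    {"translation": [0, -3.0, 0], "rot": [0, 0, 0], "gripper": 1.5},
    {"translation": [0, -3.3, 0], "rot": [0, 0, 0], "gripper": 1.5},
    {"translation": [0, -3.5, 0], "rot": [0, 0, 0], "gripper": 1.5},
    {"translation": [0, -3.5, 0], "rot": [0, 0, 0], "gripper": 1.5},
  ],
)

```text
t: 5.25
tool_pos: [531.6, 55.6, 148.7]
eef_rot: [0.125, 0.992, 0.003, -0.0]
force: [-0.5, 10.1, -3.8]
width: 19.6
gripper_force: 32.5
```

```bash
python3 - <<'E'
from h import *
a=robot.grab_frame('top');b=robot.grab_frame('side')
s=cv2.resize(b[165:240,235:335],(400,300),interpolation=cv2.INTER_CUBIC)
t=cv2.resize(a[190:229,246:298],(400,300),interpolation=cv2.INTER_CUBIC)
cv2.imwrite('pics/c2.png',np.hstack([np.clip(t*1.6,0,255).astype(np.uint8),s]))
print(robot.get_state()['force'])
E
```

```text
[-0.1676538   8.52527176 -5.31313102]
```

View pics/c2.png

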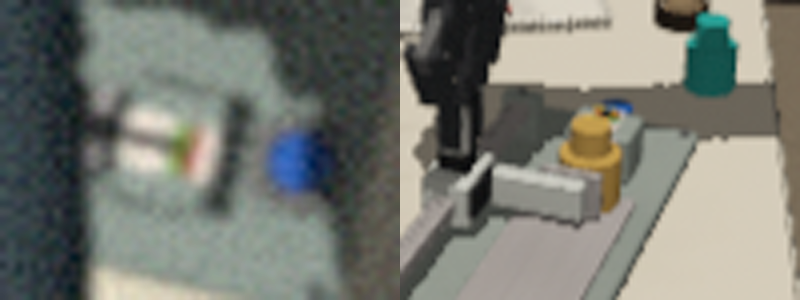

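Left half (top): the pointer runs from the left with its tip near (178,138), by the start of the green band. Green and red are at 172–190 and 190–210, and the plunger is at (297,162). Right half (side): the jaw is against the upright spacer at (590,170). Next I measure the pointer by a colour profile against the first picture.

```bash
cat >> h.py <<'E'
g0=np.array([481.11,64.22]);yw=np.radians(-14.395);XH=np.array([np.cos(yw),np.sin(yw)]);YH=np.array([-np.sin(yw),np.cos(yw)])
def strip(img,n='top'): # rectified patch of strip, 0.5 mm/px; cols gauge y -80..-130, rows gauge x -5..-45, z=56
    ys=np.arange(-75,-125,-.5);xs=np.arange(0,-45,-.5)
    pts=np.array([[px(n,np.r_[g0+XH*x+YH*y,56]) for y in ys] for x in xs],np.float32)
    return cv2.remap(img,pts[...,0],pts[...,1],cv2.INTER_CUBIC)
def avg(n,k=6): return np.mean([robot.grab_frame(n).astype(np.float32) for _ in range(k)],0)
E
python3 - <<'E'
from h import *
r=[]
a0=cv2.imread('pics/top0.png').astype(np.float32);a=avg('top');b0=cv2.imread('pics/side0.png').astype(np.float32);b=avg('side',2)
f=lambda i,g:cv2.resize(np.clip(i*g,0,255).astype(np.uint8),(400,300),interpolation=cv2.INTER_NEAREST)
S0,S=strip(a0),strip(a)
cv2.imwrite('pics/c3.png',np.vstack([np.hstack([f(S0,1.6),f(S,1.6)]),np.hstack([f(strip(b0,'side'),1),f(strip(b,'side'),1)])]))
print(robot.get_state()['force'])
E
```

```text
Traceback (most recent call last):
  File "h.py", line 20, in strip
    pts=np.array([[px(n,np.r_[g0+XH*x+YH*y,56]) for y in ys] for x in xs],np.float32)
                   ~~^^^^^^^^^^^^^^^^^^^^^^^^^^
  File "h.py", line 11, in px
    p=robot.camera_params(n);f=192/np.tan(np.radians(p['vertical_fov']/2))
ValueError: time passes only in moves, steps and waits
```

```bash
python3 - <<'E'
s=open('h.py').read()
s=s.replace("from workcell import robot\n","from workcell import robot\nCP={n:robot.camera_params(n) for n in('top','side')}\n").replace("p=robot.camera_params(n)","p=CP[n]")
open('h.py','w').write(s)
E
python3 - <<'E'
from h import *
a0=cv2.imread('pics/top0.png').astype(np.float32);a=avg('top');b0=cv2.imread('pics/side0.png').astype(np.float32);b=avg('side',2)
f=lambda i,g:cv2.resize(np.clip(i*g,0,255).astype(np.uint8),(400,300),interpolation=cv2.INTER_NEAREST)
cv2.imwrite('pics/c3.png',np.vstack([np.hstack([f(strip(a0),1.6),f(strip(a),1.6)]),np.hstack([f(strip(b0,'side'),1),f(strip(b,'side'),1)])]))
s=robot.get_state();print(s['force'],s['t'])
E
```

```text
[ 0.37284505  9.25046115 -4.89360399] 6.15
```

View pics/c3.png

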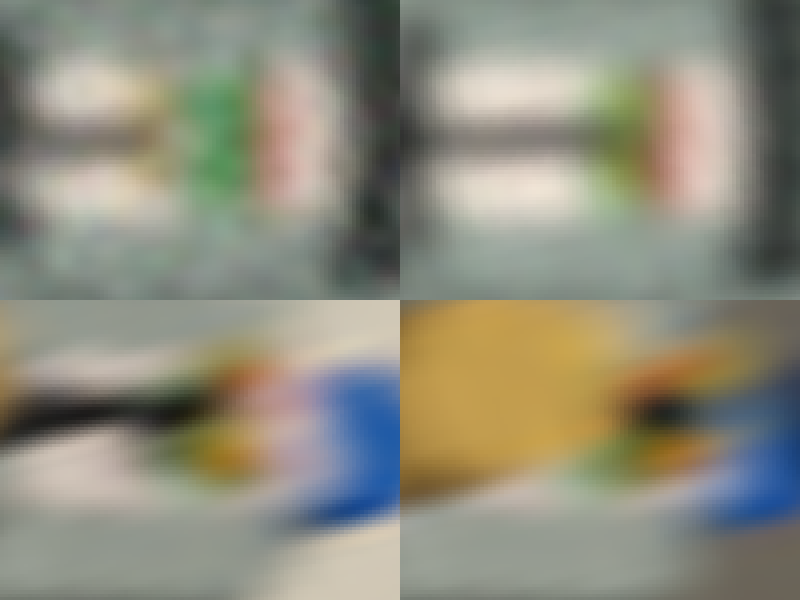

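The pictures are rectified at 8 px/mm. At rest (top left) the yellow bar is at about x=152 and the green band spans 185–250. Now (top right) green shows only at 590–625 and the bar appears near 635–645, so the anvil is already well in, perhaps 9–10 mm. I quantify this with line profiles.

```bash
python3 - <<'E'
from h import *
a0=cv2.imread('pics/top0.png').astype(np.float32);a=avg('top',12)
A,B=strip(a0),strip(a)
rows=list(range(20,32))+list(range(52,64))
for i in range(22,82,3):
    p,q=A[rows,i].mean(0),B[rows,i].mean(0)
    print(-75-i*.5,p.round(),q.round())
print(robot.get_state()['force'])
E
```

```text
-86.0 [118. 126. 131.] [126. 135. 140.]
-87.5 [118. 128. 133.] [128. 136. 141.]
-89.0 [113. 126. 132.] [128. 136. 141.]
-90.5 [107. 122. 129.] [128. 136. 142.]
-92.0 [ 99. 116. 123.] [127. 135. 141.]
-93.5 [ 92. 110. 116.] [126. 134. 139.]
-95.0 [ 87. 105. 108.] [122. 132. 134.]
-96.5 [ 84. 101.  99.] [115. 127. 127.]
-98.0 [81. 99. 88.] [105. 121. 117.]
-99.5 [76. 98. 78.] [ 93. 116. 108.]
-101.0 [74. 98. 73.] [ 82. 110. 100.]
-102.5 [70. 96. 70.] [ 71. 102.  93.]
-104.0 [67. 92. 71.] [66. 95. 91.]
-105.5 [67. 88. 79.] [67. 89. 94.]
-107.0 [72. 88. 92.] [ 73.  89. 102.]
-108.5 [ 82.  93. 107.] [ 86.  97. 114.]
-110.0 [ 93. 101. 116.] [ 99. 108. 124.]
-111.5 [103. 110. 123.] [111. 118. 131.]
-113.0 [107. 114. 123.] [114. 121. 131.]
-114.5 [102. 109. 114.] [109. 117. 122.]
[ 0.2229328   9.03203912 -4.55867936]
```

Call:
drive_tool(
  deltas=[
    {"translation": [0, 0.05, 0], "rot": [0, 0, 0], "gripper": 1.5},
    {"translation": [0, 0.1, 0], "rot": [0, 0, 0], "gripper": 1.5},
    {"translation": [0, 0.15, 0], "rot": [0, 0, 0], "gripper": 1.5},
    {"translation": [0, 0.2, 0], "rot": [0, 0, 0], "gripper": 1.5},
    {"translation": [0, 0.2, 0], "rot": [0, 0, 0], "gripper": 1.5},
  ],
)

```text
t: 7.25
tool_pos: [531.7, 55.9, 148.7]
eef_rot: [0.125, 0.992, 0.0, -0.0]
force: [-4.6, 3.7, 1.7]
width: 19.7
gripper_force: 33.4
```

```bash
cat > prof.py <<'E'
from h import *
a0=cv2.imread('pics/top0.png').astype(np.float32);a=avg('top',10)
A,B=strip(a0),strip(a)
rows=list(range(20,32))+list(range(52,64))
for i in range(34,76,3):
    p,q=A[rows,i].mean(0),B[rows,i].mean(0)
    print(-75-i*.5,p.round(),q.round(),(q[2]-q[1]-p[2]+p[1]).round(1))
s=robot.get_state();print(s['force'],s['tool_pos'],s['t'])
np.save('pics/last.npy',B)
E
python3 prof.py
```

```text
-92.0 [ 99. 116. 123.] [127. 135. 140.] -1.3
-93.5 [ 92. 110. 116.] [125. 134. 139.] -1.6
-95.0 [ 87. 105. 108.] [122. 132. 134.] -0.8
-96.5 [ 84. 101.  99.] [116. 128. 127.] 2.0
-98.0 [81. 99. 88.] [106. 122. 118.] 6.3
-99.5 [76. 98. 78.] [ 94. 117. 109.] 11.1
-101.0 [74. 98. 73.] [ 82. 111. 101.] 14.3
-102.5 [70. 96. 70.] [ 72. 102.  94.] 17.2
-104.0 [67. 92. 71.] [66. 95. 91.] 17.6
-105.5 [67. 88. 79.] [66. 89. 94.] 14.1
-107.0 [72. 88. 92.] [ 73.  89. 101.] 8.5
-108.5 [ 82.  93. 107.] [ 85.  96. 113.] 3.9
-110.0 [ 93. 101. 116.] [ 99. 107. 124.] 1.7
-111.5 [103. 110. 123.] [111. 118. 131.] 0.3
[-4.28112607  3.5639663   2.08688352] [531.70584558  55.92171227 148.64168069] 7.75
```

Call:
drive_tool(
  deltas=[
    {"translation": [0, 0.1, 0], "rot": [0, 0, 0], "gripper": 1.5},
    {"translation": [0, 0.2, 0], "rot": [0, 0, 0], "gripper": 1.5},
    {"translation": [0, 0.3, 0], "rot": [0, 0, 0], "gripper": 1.5},
    {"translation": [0, 0.4, 0], "rot": [0, 0, 0], "gripper": 1.5},
    {"translation": [0, 0.4, 0], "rot": [0, 0, 0], "gripper": 1.5},
  ],
)

```text
t: 8.25
tool_pos: [532.2, 58.2, 148.6]
eef_rot: [0.126, 0.992, -0.002, -0.001]
force: [-5.9, -3.1, 3.5]
width: 19.3
gripper_force: 33.6
```

```bash
python3 prof.py
```

```text
-92.0 [ 99. 116. 123.] [127. 135. 141.] -1.4
-93.5 [ 92. 110. 116.] [126. 135. 140.] -1.5
-95.0 [ 87. 105. 108.] [123. 133. 136.] -0.8
-96.5 [ 84. 101.  99.] [116. 129. 128.] 1.6
-98.0 [81. 99. 88.] [106. 122. 118.] 5.8
-99.5 [76. 98. 78.] [ 93. 115. 107.] 11.1
-101.0 [74. 98. 73.] [ 81. 109.  99.] 14.7
-102.5 [70. 96. 70.] [ 71. 101.  92.] 17.4
-104.0 [67. 92. 71.] [66. 94. 90.] 17.7
-105.5 [67. 88. 79.] [66. 89. 94.] 14.3
-107.0 [72. 88. 92.] [ 73.  89. 102.] 8.9
-108.5 [ 82.  93. 107.] [ 86.  96. 114.] 4.1
-110.0 [ 93. 101. 116.] [ 99. 107. 124.] 1.7
-111.5 [103. 110. 123.] [111. 118. 131.] 0.2
[-6.06490853 -2.55625996  2.74079186] [532.25591294  58.18364093 148.62837502] 8.75
```

```bash
cat > cmpc.py <<'E'
import sys
from h import *
b=avg('side',4);a=avg('top',8)
n=sys.argv[1];np.save(f'pics/S{n}.npy',b);np.save(f'pics/T{n}.npy',a)
if n!='0':
    b0,a0=np.load('pics/S0.npy'),np.load('pics/T0.npy')
    u,v=px('side',np.r_[g0+XH*-22+YH*-15,45]);print('jaw px',u,v)
    def pc(p,q,r):
        x0,y0,x1,y1=r;f=lambda i:cv2.cvtColor(i[y0:y1,x0:x1],cv2.COLOR_BGR2GRAY)
        return cv2.phaseCorrelate(f(p),f(q),cv2.createHanningWindow((x1-x0,y1-y0),cv2.CV_32F))
    print('jaw arm',pc(b0,b,(254,200,290,224)),'spacer neck',pc(b0,b,(274,190,294,206)))
    d=strip(a)-strip(a0);print('strip maxdiff',np.abs(d).max(),'bg',pc(b0,b,(290,160,330,200)))
s=robot.get_state();print(s['force'],s['tool_pos'],s['t'])
E
python3 cmpc.py 0; python3 - <<'E'
from h import *
# mm->px in side view along gauge y at jaw
for y in(-20,-18):print(px('side',np.r_[g0+XH*-22+YH*y,50]))
E
```

```text
[-6.67746131 -1.98743719  2.70650704] [532.26963742  58.16407321 148.62924149] 9.35
[278.38325998 209.32045094]
[278.15603857 209.6708793 ]
```

Call:
drive_tool(
  deltas=[
    {"translation": [0, 0.1, 0], "rot": [0, 0, 0], "gripper": 1.5},
    {"translation": [0, 0.2, 0], "rot": [0, 0, 0], "gripper": 1.5},
    {"translation": [0, 0.2, 0], "rot": [0, 0, 0], "gripper": 1.5},
    {"translation": [0, 0.2, 0], "rot": [0, 0, 0], "gripper": 1.5},
  ],
)

```text
t: 9.75
tool_pos: [532.7, 60.1, 148.6]
eef_rot: [0.126, 0.992, -0.002, -0.001]
force: [-5.5, -2.9, 3.8]
width: 19.7
gripper_force: 33.6
```

```bash
python3 cmpc.py 1
```

```text
jaw px 277.7734985505056 211.77588069908558
jaw arm ((-0.11764660120032033, 0.3454067317879854), 0.949762655629052) spacer neck ((0.06326635537035585, -0.1129692953151924), 0.9958694146946072)
strip maxdiff 5.013191 bg ((-0.025246145123720254, -0.09186647739159781), 0.9743282908201217)
[-6.65086991 -2.14616323  3.20680152] [532.74215277  60.06868531 148.62569387] 10.35
```

```bash
python3 - <<'E'
from h import *
b=np.load('pics/S1.npy');a=np.load('pics/T1.npy')
f=lambda i,g,s:cv2.resize(np.clip(i*g,0,255).astype(np.uint8),s,interpolation=cv2.INTER_CUBIC)
cv2.imwrite('pics/c4.png',np.vstack([np.hstack([f(b[175:235,240:320],1,(400,300)),f(a[170:239,210:302],1.7,(400,300))]),
 np.hstack([f(strip(a),1.6,(400,300)),f(strip(cv2.imread('pics/top0.png').astype(np.float32)),1.6,(400,300))])]))
E
```

```text
(no output)
```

View pics/c4.png

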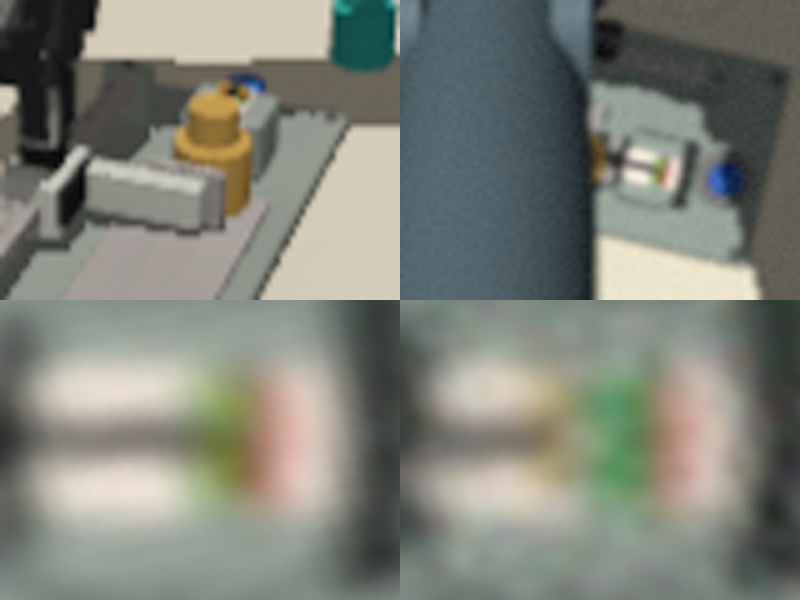

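Top left (side): the jaw plate is at (215,195) next to the spacer, neck at (215,105), upright. Bottom left: the yellow bar now shows at about x=235, on the right part of the green band. It was at 150 at rest (bottom right, x=550). I check numerically whether the jaw still touches the spacer.

```bash
python3 - <<'E'
from h import *
G=lambda P:np.array([(P[:2]-g0)@XH,(P[:2]-g0)@YH]).round(1)
c=lambda x,y:(x/5+240,y/5+175)
print('neck top ctr',G(onz('side',*c(217,103),82)))
print('shoulder',G(onz('side',*c(213,143),60)))
print('jaw plate corner',G(onz('side',*c(224,172),57)),G(onz('side',*c(206,178),57)))
b0=cv2.imread('pics/side0.png').astype(np.float32)
q=np.array((496,138))/6.667+[205,180];print('neck at start',G(onz('side',*q,82)))
b=np.load('pics/S1.npy');
for nm,i in(('0',b0),('1',b)):
    m=cv2.inRange(cv2.cvtColor(i.astype(np.uint8),cv2.COLOR_BGR2HSV),(12,90,60),(28,255,255));m[:, :265]=0;m[:,300:]=0;m[:185]=0;m[235:]=0
    ys,xs=np.nonzero(m)
    N,L,S,C=cv2.connectedComponentsWithStats(m);k=1+S[1:,4].argmax();x,y,w,h,_=S[k];print(nm,S[k]);
    r=[(L[y+j]==k).nonzero()[0][[0,-1]].tolist() for j in range(h)];print(y,r)
E
```

```text
neck top ctr [-28.1 -43.2]
shoulder [-28.3 -37.3]
jaw plate corner [-41.8 -14.3] [-34.7  -4.9]
neck at start [-26.6 -12.2]
0 [271 198  17  26 347]
198 [[276, 283], [275, 284], [274, 284], [274, 283], [275, 283], [275, 283], [274, 284], [272, 285], [272, 286], [271, 286], [271, 287], [271, 286], [271, 286], [271, 286], [271, 286], [271, 286], [271, 286], [271, 286], [271, 286], [271, 286], [271, 286], [272, 286], [272, 285], [272, 285], [274, 283], [278, 281]]
1 [275 191  16  27 237]
191 [[284, 285], [284, 288], [283, 289], [278, 289], [278, 287], [278, 287], [278, 287], [278, 287], [278, 287], [276, 287], [275, 289], [275, 289], [275, 290], [275, 289], [275, 289], [275, 289], [278, 289], [283, 289], [285, 289], [285, 289], [285, 289], [285, 289], [285, 289], [285, 289], [285, 289], [285, 288], [285, 287]]
```

The jaw drew back about 5 mm (gauge y -17), but friction keeps the spacer at -43/-44 and the anvil in. The bar centre is at gauge y -103.0 and the green band runs from -97.9 to -105.9. That puts the anvil at about 7.6 mm, in the green. I push back into contact with the same command plus a little.

Call:
drive_tool(
  deltas=[
    {"translation": [0, -0.2, 0], "rot": [0, 0, 0], "gripper": 1.5},
    {"translation": [0, -0.4, 0], "rot": [0, 0, 0], "gripper": 1.5},
    {"translation": [0, -0.55, 0], "rot": [0, 0, 0], "gripper": 1.5},
    {"translation": [0, -0.65, 0], "rot": [0, 0, 0], "gripper": 1.5},
    {"translation": [0, -0.72, 0], "rot": [0, 0, 0], "gripper": 1.5},
    {"translation": [0, -0.77, 0], "rot": [0, 0, 0], "gripper": 1.5},
    {"translation": [0, -0.8, 0], "rot": [0, 0, 0], "gripper": 1.5},
    {"translation": [0, -0.83, 0], "rot": [0, 0, 0], "gripper": 1.5},
    {"translation": [0, -0.83, 0], "rot": [0, 0, 0], "gripper": 1.5},
    {"translation": [0, -0.83, 0], "rot": [0, 0, 0], "gripper": 1.5},
  ],
)

```text
t: 11.35
tool_pos: [531.6, 55.5, 148.7]
eef_rot: [0.125, 0.992, 0.003, -0.0]
force: [-3.6, 11.2, 0.3]
width: 19.6
gripper_force: 33.2
```

```bash
python3 cmpc.py 2; python3 prof.py | sed -n 5,20p
```

```text
jaw px 277.7734985505056 211.77588069908558
jaw arm ((-0.021945420722655484, -0.40240546793506127), 0.8733739339643054) spacer neck ((-0.0561960846856433, 0.09852928958025053), 0.9836132407188416)
strip maxdiff 8.711769 bg ((0.10086698290474772, -0.24392936202173487), 0.9322143322229386)
[-2.11718128 12.16876549  0.22467597] [531.61095157  55.54087331 148.64736318] 11.95
-98.0 [81. 99. 88.] [106. 122. 117.] 5.5
-99.5 [76. 98. 78.] [ 94. 116. 108.] 10.7
-101.0 [74. 98. 73.] [ 82. 110. 100.] 14.8
-102.5 [70. 96. 70.] [ 71. 101.  93.] 17.7
-104.0 [67. 92. 71.] [65. 94. 90.] 17.4
-105.5 [67. 88. 79.] [66. 89. 93.] 13.8
-107.0 [72. 88. 92.] [ 73.  89. 102.] 8.4
-108.5 [ 82.  93. 107.] [ 87.  97. 114.] 3.8
-110.0 [ 93. 101. 116.] [100. 108. 125.] 1.8
-111.5 [103. 110. 123.] [111. 118. 132.] 0.6
[-2.23085101 10.79118957  0.217164  ] [531.63664123  55.55464106 148.6807815 ] 12.45
```

The jaw is in contact (force 11 N) and the pointer is unchanged. I unload the arm, open and lift.

Call:
drive_tool(
  deltas=[
    {"translation": [0, 0.1, 0], "rot": [0, 0, 0], "gripper": 1.5},
    {"translation": [0, 0.2, 0], "rot": [0, 0, 0], "gripper": 1.5},
    {"translation": [0, 0.24, 0], "rot": [0, 0, 0], "gripper": 1.5},
    {"translation": [0, 0.24, 0], "rot": [0, 0, 0], "gripper": 1.8},
    {"translation": [0, 0.24, 0], "rot": [0, 0, 0], "gripper": 2.5},
    {"translation": [0, 0.24, 0], "rot": [0, 0, 0], "gripper": 4},
    {"translation": [0, 0.24, 0], "rot": [0, 0, 0], "gripper": 5},
    {"translation": [0, 0.24, 0], "rot": [0, 0, 0], "gripper": 5},
    {"translation": [0, 0.24, -1], "rot": [0, 0, 0], "gripper": 5},
    {"translation": [0, 0.24, -4], "rot": [0, 0, 0], "gripper": 5},
    {"translation": [0, 0.24, -8], "rot": [0, 0, 0], "gripper": 5},
    {"translation": [0, 0.24, -8], "rot": [0, 0, 0], "gripper": 5},
  ],
  force=20,
)

```text
t: 13.65
tool_pos: [535.7, 55.7, 234.1]
eef_rot: [0.125, 0.992, 0.0, 0.005]
force: [1.6, -0.0, 0.2]
width: 50.3
gripper_force: 0.0
```

```bash
python3 cmpc.py 3; python3 prof.py | sed -n 5,20p; python3 - <<'E'
from h import *
s=robot.get_state();p=s['tool_pos']
a=np.load('pics/T3.npy').astype(np.uint8)
m=cv2.inRange(cv2.cvtColor(a,cv2.COLOR_BGR2HSV),(105,90,30),(130,255,255));m[:,:270]=0;m[:,300:]=0;m[:195]=0;m[225:]=0
c=cv2.moments(m,True);P=onz('top',c['m10']/c['m00'],c['m01']/c['m00'],37);print('plunger',P)
from scipy.spatial.transform import Rotation as R
print('delta cm to (430.3,-79.8)',R.from_quat(s['eef_rot']).inv().apply(np.r_[430.3,-79.8,p[2]]-p)/10)
E
```

```text
jaw px 277.7734985505056 211.77588069908558
jaw arm ((-0.49486194380799375, -0.5903674205793514), 0.7195249459257832) spacer neck ((-0.06632966296552212, -0.026931116666327526), 0.9915578458458185)
strip maxdiff 7.1621246 bg ((-0.06651747174221256, -0.287602037585895), 0.8358200496435165)
[1.42530369 0.39382196 0.12090229] [532.09237878  55.75360754 227.42068282] 14.25
-98.0 [81. 99. 88.] [107. 123. 118.] 5.8
-99.5 [76. 98. 78.] [ 94. 117. 109.] 10.9
-101.0 [74. 98. 73.] [ 83. 111. 101.] 14.6
-102.5 [70. 96. 70.] [ 72. 102.  94.] 17.3
-104.0 [67. 92. 71.] [67. 95. 92.] 17.2
-105.5 [67. 88. 79.] [67. 90. 95.] 13.8
-107.0 [72. 88. 92.] [ 74.  90. 103.] 8.4
-108.5 [ 82.  93. 107.] [ 87.  98. 115.] 3.7
-110.0 [ 93. 101. 116.] [100. 109. 125.] 1.6
-111.5 [103. 110. 123.] [112. 119. 132.] 0.5
[0.50592537 0.24786946 0.19571145] [532.33580057  55.75753194 227.91805804] 14.75
plunger [430.01749676 -79.60459997  37.        ]
delta cm to (430.3,-79.8) [ 6.52042509e+00 -1.56638293e+01  2.32877961e-04]
```

Call:
drive_tool(
  deltas=[
    {"translation": [1.6, -3.8, 0], "rot": [0, 0, 0], "gripper": 2},
    {"translation": [3.2, -7.7, 0], "rot": [0, 0, 0], "gripper": 0},
    {"translation": [4.8, -11.6, 0], "rot": [0, 0, 0], "gripper": 0},
    {"translation": [6.5, -15.6, 0], "rot": [0, 0, 0], "gripper": 0},
    {"translation": [6.5, -15.6, 3], "rot": [0, 0, 0], "gripper": 0},
    {"translation": [6.5, -15.6, 6], "rot": [0, 0, 0], "gripper": 0},
    {"translation": [6.5, -15.6, 9], "rot": [0, 0, 0], "gripper": 0},
    {"translation": [6.5, -15.6, 11], "rot": [0, 0, 0], "gripper": 0},
    {"translation": [6.5, -15.6, 11], "rot": [0, 0, 0], "gripper": 0},
    {"translation": [6.5, -15.6, 11], "rot": [0, 0, 0], "gripper": 0},
  ],
)

```text
t: 15.75
tool_pos: [430.6, -79.2, 118.2]
eef_rot: [0.125, 0.992, 0.0, -0.0]
force: [-0.5, 0.9, 0.5]
width: -0.0
gripper_force: 0.0
```

```bash
python3 - <<'E'
from h import *
b=robot.grab_frame('side');a=robot.grab_frame('top')
f=lambda i,g:cv2.resize(np.clip(i*float(g),0,255).astype(np.uint8),(400,300),interpolation=cv2.INTER_CUBIC)
cv2.imwrite('pics/c5.png',np.hstack([f(b[160:235,235:335],1),f(a[160:235,210:310],1.6)]))
s=robot.get_state();print(s['tool_pos'],s['force'],s['width'])
E
```

```text
[431.72593644 -79.58011372 119.15843226] [-0.68013532  0.02206149 -0.3525528 ] -0.21051111594303315
```

View pics/c5.png

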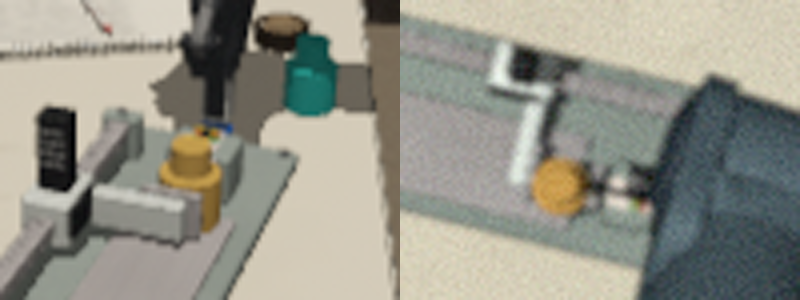

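Left: the fingertips are just over the plunger at (215,125), and the spacer at (190,180) stands upright against the jaw. Right: jaw, spacer (558,187) and anvil are in contact. Now I press.

Call:
drive_tool(
  deltas=[
    {"translation": [0, 0, 0.5], "rot": [0, 0, 0], "gripper": 0},
    {"translation": [0, 0, 0.9], "rot": [0, 0, 0], "gripper": 0},
    {"translation": [0, 0, 1.2], "rot": [0, 0, 0], "gripper": 0},
    {"translation": [0, 0, 1.5], "rot": [0, 0, 0], "gripper": 0},
    {"translation": [0, 0, 1.8], "rot": [0, 0, 0], "gripper": 0},
    {"translation": [0, 0, 2.0], "rot": [0, 0, 0], "gripper": 0},
    {"translation": [0, 0, 2.0], "rot": [0, 0, 0], "gripper": 0},
    {"translation": [0, 0, 2.0], "rot": [0, 0, 0], "gripper": 0},
  ],
)

```text
t: 16.65
tool_pos: [432.2, -79.7, 102.1]
eef_rot: [0.125, 0.992, -0.001, 0.002]
force: [-10.5, 3.1, 45.5]
width: 0.2
gripper_force: 22.6
```

Call:
drive_tool(
  deltas=[
    {"translation": [0, 0, -0.2], "rot": [0, 0, 0], "gripper": 0},
    {"translation": [0, 0, -0.3], "rot": [0, 0, 0], "gripper": 0},
    {"translation": [0, 0, -0.3], "rot": [0, 0, 0], "gripper": 0},
  ],
)

```text
t: 16.95
tool_pos: [432.1, -79.7, 102.5]
eef_rot: [0.125, 0.992, -0.0, 0.002]
force: [-1.8, 0.0, 14.8]
width: -0.1
gripper_force: 7.6
```

Call:
drive_tool(
  deltas=[
    {"translation": [0, 0, -0.4], "rot": [0, 0, 0], "gripper": 0},
    {"translation": [0, 0, -0.4], "rot": [0, 0, 0], "gripper": 0},
  ],
)

```text
t: 17.15
tool_pos: [432.0, -79.7, 106.0]
eef_rot: [0.125, 0.992, -0.0, 0.002]
force: [1.0, -0.9, 5.1]
width: -0.3
gripper_force: 2.6
```

Call:
drive_tool(
  deltas=[
    {"translation": [0, 0, -0.4], "rot": [0, 0, 0], "gripper": 0},
    {"translation": [0, 0, -0.4], "rot": [0, 0, 0], "gripper": 0},
  ],
)

```text
t: 17.35
tool_pos: [431.8, -79.6, 109.7]
eef_rot: [0.125, 0.992, -0.0, 0.001]
force: [2.4, -0.8, 3.0]
width: -0.3
gripper_force: 1.7
```

The stop is confirmed: 45 N hard at 102 mm, with the spring force falling smoothly above it. I raise the tool clear and check.

Call:
drive_tool(
  deltas=[
    {"translation": [0, 0, -2], "rot": [0, 0, 0], "gripper": 0},
    {"translation": [0, 0, -6], "rot": [0, 0, 0], "gripper": 0},
    {"translation": [0, 0, -10], "rot": [0, 0, 0], "gripper": 0},
    {"translation": [0, -4, -13], "rot": [0, 0, 0], "gripper": 0},
    {"translation": [0, -9, -13], "rot": [0, 0, 0], "gripper": 0},
    {"translation": [0, -14, -13], "rot": [0, 0, 0], "gripper": 0},
    {"translation": [0, -18, -13], "rot": [0, 0, 0], "gripper": 0},
    {"translation": [0, -20, -13], "rot": [0, 0, 0], "gripper": 0},
    {"translation": [0, -20, -13], "rot": [0, 0, 0], "gripper": 0},
  ],
)

```text
t: 18.25
tool_pos: [379.6, -274.6, 237.8]
eef_rot: [0.127, 0.992, 0.0, -0.001]
force: [0.0, 0.4, 0.1]
width: 0.1
gripper_force: 0.0
```

```bash
python3 prof.py; python3 - <<'E'
from h import *
b=avg('side',2);a=avg('top',4)
f=lambda i,g:cv2.resize(np.clip(i*float(g),0,255).astype(np.uint8),(400,300),interpolation=cv2.INTER_CUBIC)
cv2.imwrite('pics/c6.png',np.vstack([np.hstack([f(b[160:235,235:335],1),f(a[160:235,210:310],1.6)]),np.hstack([f(strip(a),1.6),f(b,1)])]))
E
```

```text
-92.0 [ 99. 116. 123.] [122. 130. 135.] -1.7
-93.5 [ 92. 110. 116.] [121. 129. 134.] -1.5
-95.0 [ 87. 105. 108.] [117. 126. 129.] -0.5
-96.5 [ 84. 101.  99.] [111. 123. 122.] 1.9
-98.0 [81. 99. 88.] [102. 117. 113.] 6.0
-99.5 [76. 98. 78.] [ 90. 112. 104.] 11.1
-101.0 [74. 98. 73.] [ 79. 106.  96.] 14.6
-102.5 [70. 96. 70.] [68. 98. 89.] 17.2
-104.0 [67. 92. 71.] [63. 90. 87.] 17.2
-105.5 [67. 88. 79.] [63. 85. 90.] 13.6
-107.0 [72. 88. 92.] [69. 85. 97.] 8.1
-108.5 [ 82.  93. 107.] [ 82.  92. 109.] 3.5
-110.0 [ 93. 101. 116.] [ 96. 104. 119.] 1.2
-111.5 [103. 110. 123.] [106. 113. 126.] -0.5
[ 0.20539471 -0.84191178 -0.69579675] [ 381.22594752 -272.34414724  238.95536876] 18.75
```

View pics/c6.png

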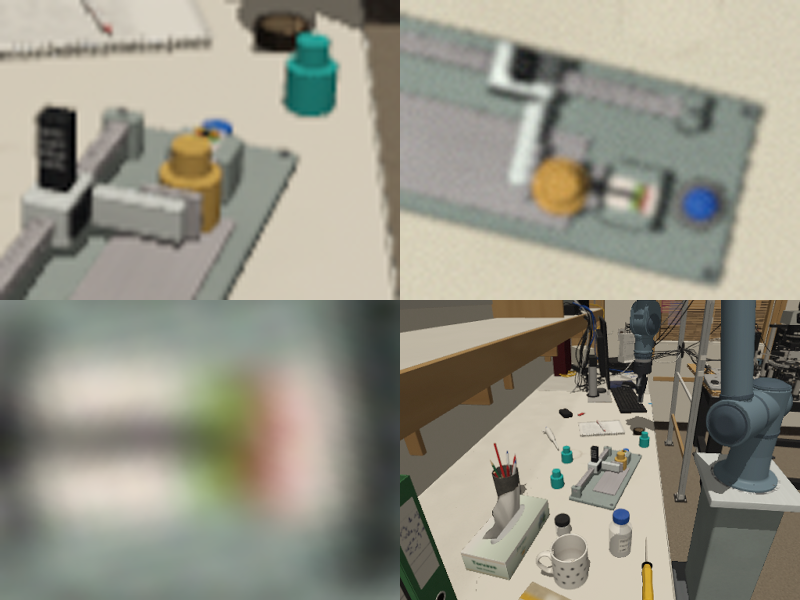

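The final picture shows the jaw, upright spacer and anvil in contact. The bar is inside the green band, with its centre about 5 mm past the band's near edge, and the plunger is up at (700,203). The bottle and canister look unmoved, and the arm is clear. I hand in.

```bash
python3 -c "
from workcell import robot
print(robot.job_done())"
```

```text
the job is handed in; nothing more can be done
None
```

The job is handed in; the result was not reported. The spacer stands clamped with the anvil at about 7.6 mm by camera (green band), and the plunger was pressed to its stop at a peak of 45 N with the fingertips, which could fail if the 40 N limit covers them.

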